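# Load the kiln board in reverse order

### The arm

A 6-joint arm with a two-finger parallel gripper is mounted at the origin on the work surface. World frame = base frame: x ahead of the robot, y to its left, z up, the work surface at z = 0. Lengths are in m, angles in degrees, forces in N, time in s.
With the tool pointing down it reaches from about 0.35 to 0.875 m from the base axis. Payload 4.2 kg.
Tool frame: the origin (TCP) lies midway between the tips of the shut fingers; the grasp point (between the pads) lies 19 mm behind it; z points along the fingers, y is the line along which they close (so a half turn about z gives the same grasp; the last joint's range is limited). The gripper opens to 87 mm and grips with 3 to 60 N. Pads are 19 mm wide; open, the fingers measure 117 mm over their backs; the gripper's body (75 mm by 190 mm) begins 51 mm behind the grasp point.
Start: joints at [88.728, 22.042, 0.453, 0, -68.411, -14.817], TCP at [0.173, 0.601, 0.223] pointing down, gripper open.
Joint ranges: [-179.83, 179.83], [-69.29, 118.12], [-61.27, 80.66], [-181.25, 117.63], [-171.15, -9.14], [-177.46, 177.46]. Speed limits (degrees/s): [159.86, 159.86, 180, 180, 180, 180].

### API

Orientations are given as a 3x3 rotation matrix whose columns are the frame's x, y, z axes.
In Python, from station import r, cams gives the robot as it stands.
- The arm moves only by the tool play_rows, never from a script. Its argument "commands" is text: rows parted by semicolons, each of 6 numbers parted by spaces: the shift along the world's x, y, z normalised to -1 to 1, where 1 is 30 mm, then the turn, a rotation vector about the world's x, y, z normalised to -1 to 1, where 1 is 0.15 rad. A call has 1 to 20 rows; each row shifts and turns the commanded pose from where the row before left it; what a row does not reach is not made up. A row lasts 1/10 s, in which the tool goes at most 50 mm and 8.59 degrees, less where a joint would pass 70% of its speed; a pose out of reach is approached as far as the arm can. A call with a number of a shift or a turn outside -1 to 1 is refused whole. A call with a gripper value outside its range is refused whole. "grip" is the finger opening in mm, from 0 to 87, set as the call begins (left out, the last holds). The fingers move at their own pace and stop on an object; the grip force is fixed at half the most. Time passes only in rows, so rows that do not move let the fingers close. It gives the time, the measured TCP pose, the force, the opening and the grip force at its end, in the units of the state.
- r.sense(): the state, without advancing time (a new reading comes with each control period).
- cams.capture(name): name is "side" or "top"; returns (picture, depth): 480x640x3 uint8, blue, green, red; 480x640 float32, m along the optical axis (not along the pixel's ray), 0 where there is no reading.
- cams.camera_info(name): a dict with "mtx" (3x3 intrinsics, pixels), "k1" (the pictures are not rectified: a ray, as slopes to the right and down, at radius r is drawn at 1 + k1 r^2 times it, then the intrinsics apply), "R" (3x3) and "t" (3): a world point X has camera coordinates R X + t. Camera axes: x right, y down, z forward; pixel columns grow to the right and rows downward; lengths in m; the calibration is good to about 2 mm. A picture is of the moment at which its call begins. camera_info takes no time and is no camera call.
- r.finish_job(): hands the job in; it is judged then, once.
The state is a dict: "time_s": time; "joints": joint angles; "joint_velocities": joint speeds; "effort": joint torques, N m; "tcp_pos": TCP position; "ee_rot": TCP orientation; "wrist_force": force on the tool from outside, world axes, zero at the start; "moment": the same for the moment, N m; "gripper_width": opening from 0.0 (shut) to 1.0 (fully open); "gripper_force": force on a finger pad.
Only numpy, scipy, OpenCV 4.12 (cv2) and the standard library are available. Lean on these libraries where they do the work, as an engineer would, in place of code of your own. Each camera call takes 0.05 s, during which the arm holds its last target. There are 200 camera calls.

### The job

Move the four painted ceramic pieces from the wooden drying rack to the fireclay kiln board, one upright and centred on each round disc, in the reverse of the order they stand in now (the piece at the left end of the rack goes to the right end of the board, and so on), because the board will be turned end for end on its way into the kiln. They are fragile: set each down on its disc rather than dropping it, knock none over, and leave the mug, ink jar and brush where they are.

Things in the scene. Friction and masses are not known exactly. Their poses are not given: they have to be found in the camera images.
- vase: Bud vase, white glazed ceramic with dark painted bands, 92 mm high, about 130 g. Round about its vertical z axis; origin at the centre of its underside. Round belly 62 mm wide at 24 mm height, narrowing above to a straight neck 26 mm in diameter from 54 to 92 mm height; hold it by the neck, about 73 mm up.
- candlestick: Candlestick, white glazed ceramic with dark painted bands, 92 mm high, about 120 g. Round about its vertical z axis; origin at the centre of its underside. Flat foot 54 mm in diameter, thin stem 18 mm in diameter, and on top a straight candle socket 30 mm in diameter from 52 to 92 mm height; hold it by the socket, about 73 mm up.
- canister: Lidded tea canister (lid fixed), white glazed ceramic with dark painted bands, 82 mm high to the top of its small lid knob, about 180 g. Round about its vertical z axis; origin at the centre of its underside. Straight body 52 mm in diameter up to 66 mm height, domed lid and a knob 18 mm in diameter above; hold it by the body, about 48 mm up.
- house: Miniature house with stepped gable, white glazed ceramic with dark painted windows and door, about 170 g. Origin at the centre of its underside, z up, 82 mm high. 36 mm deep along its x (the windowed faces look along +x and -x), 44 mm wide along its y up to 66 mm height, then gable steps 30 mm and 16 mm wide. Hold it across its depth, about 50 mm up. Starts turned up to 0.3 rad from its bat.
- bat_vase: Square plywood bat, 64 x 64 x 8 mm, fixed on the wooden drying rack; origin at the centre of its underside, 44 mm above the table. The vase starts on it, within 5 mm of its centre; it stays put and so still shows where the vase stood. Its y axis runs along the row, +y to the robot's left; the bats are 80 mm apart.
- bat_candlestick: Square plywood bat, 64 x 64 x 8 mm, fixed on the wooden drying rack; origin at the centre of its underside, 44 mm above the table. The candlestick starts on it, within 5 mm of its centre; it stays put and so still shows where the candlestick stood. Its y axis runs along the row, +y to the robot's left; the bats are 80 mm apart.
- bat_canister: Square plywood bat, 64 x 64 x 8 mm, fixed on the wooden drying rack; origin at the centre of its underside, 44 mm above the table. The canister starts on it, within 5 mm of its centre; it stays put and so still shows where the canister stood. Its y axis runs along the row, +y to the robot's left; the bats are 80 mm apart.
- bat_house: Square plywood bat, 64 x 64 x 8 mm, fixed on the wooden drying rack; origin at the centre of its underside, 44 mm above the table. The house starts on it, within 5 mm of its centre; it stays put and so still shows where the house stood. Its y axis runs along the row, +y to the robot's left; the bats are 80 mm apart.
- kiln_board: Pale fireclay board on props, fixed, empty, 90 x 340 mm, top 52 mm above the table. Origin on the table under its centre; y along it, +y to the robot's left, z up. Four paler round discs on it, 64 mm wide, 6 mm high (tops at z = 58 mm), at y = -120, -40, 40, 120 mm, x = 0. It and the wooden rack (84 x 340 mm) lie one beyond the other, either one nearer the robot, each turned up to 0.12 rad.
- mug: Bystander: white mug, 80 mm wide, 90 mm high, at the left of the work; origin at the centre of its underside.
- ink_jar: Bystander: closed glass ink jar, 60 mm wide, 70 mm high, at the right of the work; origin at the centre of its underside.
- brush: Bystander: paint brush 200 mm long lying on the table at the right of the work; origin under its middle.
There are look-alikes about, which are no part of the job. Leave any pink look-alike of the candlestick alone.

How it is judged:
By the outcome, as a careful person would: the job done as asked, in the order asked, and still so for the second after the job is handed in, with the robot touching nothing.
It also fails if it takes over 99 s, if anything falls off the work surface, if the arm or the gripper's body presses on something with over 40 N, if the wrist force passes 120 N, or if a joint passes its speed limit or range.

## Working session

There is one attempt and no reset: what is moved stays moved. The work goes in short steps, Python scripts to look and compute and a tool call to move; the robot and the scene stay as the last step left them, time stands still between calls to the robot, and variables do not carry over. Pictures are saved under pics/ and viewed, at most 14 in all, crops included, and the job is handed in when it is done.

Besides the shell and the picture viewer there is one more tool, called in YAML: its name, and indented under it one key for each argument. play_rows: Moves the arm, as the interface text tells. Scaled input: -1 to 1 covers 30 mm each way for a shift and 0.15 rad each way for a turn. Its arguments: {"type":"object","properties":{"commands":{"type":"string"},"grip":{"type":"number"}},"required":["commands"]}

```bash
ls; mkdir -p pics; python3 - <<'E'
from station import r,cams
import cv2,numpy as np
for n in("top","side"):
    p,d=cams.capture(n);cv2.imwrite(f"pics/{n}0.png",p);np.save(f"pics/{n}0.npy",d)
    i=cams.camera_info(n);print(n,i)
s=r.sense();print(s["time_s"],s["tcp_pos"],s["ee_rot"],s["gripper_width"])
E
```

```text
pics
top {'mtx': array([[528.61930985,   0.        , 323.20396227],
       [  0.        , 528.61930985, 233.36608138],
       [  0.        ,   0.        ,   1.        ]]), 'k1': -0.0077712260027942995, 'R': array([[-0.02792811, -0.99959565,  0.00534434],
       [-0.99107296,  0.02699195, -0.13055969],
       [ 0.13036264, -0.00894292, -0.99142605]]), 't': array([-0.02112478,  0.53634579,  1.32433035])}
side {'mtx': array([[564.15527621,   0.        , 314.05010032],
       [  0.        , 564.15527621, 245.35077271],
       [  0.        ,   0.        ,   1.        ]]), 'k1': -0.05126740662818917, 'R': array([[ 0.97085737, -0.23963659,  0.00320584],
       [-0.17581899, -0.72127119, -0.66996683],
       [ 0.16286084,  0.64987858, -0.74238412]]), 't': array([-0.53953554,  0.13336087,  1.26223371])}
0.1 [0.17302826 0.60001014 0.22158183] [[ 9.60799883e-01 -2.77242474e-01 -4.42235453e-04]
 [-2.77242806e-01 -9.60797979e-01 -1.91553893e-03]
 [ 1.06169820e-04  1.96305617e-03 -9.99998068e-01]] 1.0006359904804474
```

View pics/top0.png

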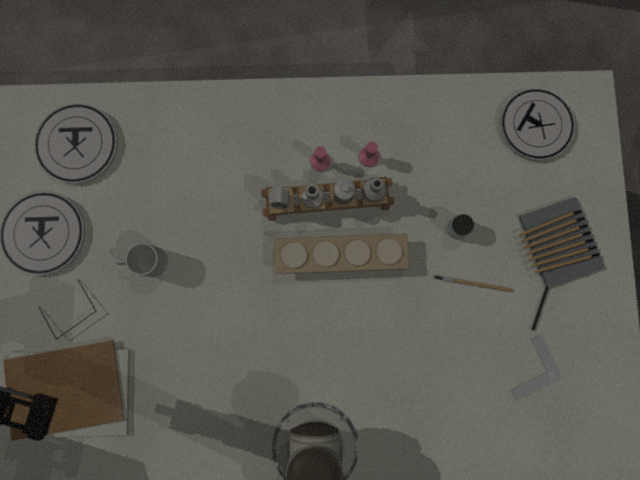

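View pics/side0.png

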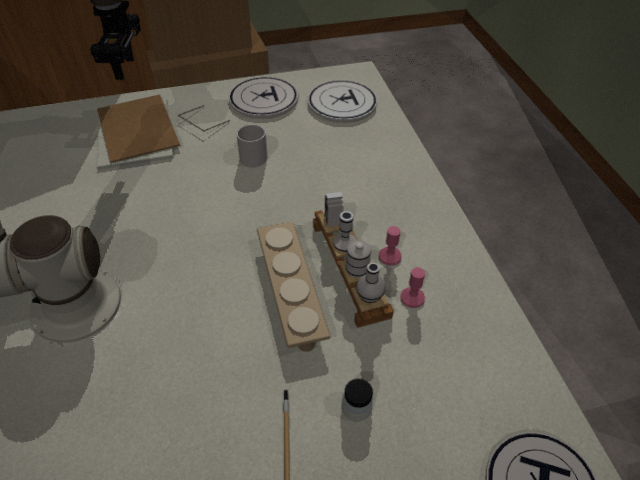

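Top view: the rack is far from the robot, with the house (278,197), candlestick (313,192), canister (345,190) and vase (376,188) from left to right. The discs are at (294,255), (326,253), (357,252) and (389,251). Two pink look-alikes stand beyond at (320,158) and (370,153), and I'll leave them alone. The side view shows the same order. Next, a closer crop.

```bash
cat > h.py <<'E'
import numpy as np,cv2
from station import r,cams
def ray(n,uv):
    i=cams.camera_info(n);q=np.atleast_2d(np.array(uv,float))
    x=(q-i["mtx"][:2,2])/np.diag(i["mtx"])[:2]; s=x.copy()
    for _ in range(5): s=x/(1+i["k1"]*(s**2).sum(1,keepdims=True))
    d=np.c_[s,np.ones(len(s))]
    return -i["R"].T@i["t"], d@i["R"]
def onz(n,uv,z):
    c,d=ray(n,uv); return c+d*((z-c[2])/d[:,2])[:,None]
def pts(n,uv,dep):
    c,d=ray(n,uv); return c+d*np.array(dep)[:,None]
def proj(n,X):
    i=cams.camera_info(n);c=np.atleast_2d(X)@i["R"].T+i["t"];s=c[:,:2]/c[:,2:]
    s=s*(1+i["k1"]*(s**2).sum(1,keepdims=True)); return s*np.diag(i["mtx"])[:2]+i["mtx"][:2,2]
def cloud(n,dep,box):
    x0,y0,x1,y1=box;v,u=np.mgrid[y0:y1,x0:x1];uv=np.c_[u.ravel(),v.ravel()]
    z=dep[y0:y1,x0:x1].ravel();k=z>0
    return uv[k],pts(n,uv[k],z[k])
E
python3 - <<'E'
from h import *
p=cv2.imread("pics/top0.png");q=cv2.imread("pics/side0.png")
a=cv2.resize(p[145:280,255:415],None,fx=5,fy=4.4,interpolation=2)[:590]
a=cv2.resize(p[170:220,255:405],(800,267),interpolation=2)
b=cv2.resize(q[185:325,300:440],(330,330),interpolation=2)
c=cv2.resize(p[228:280,265:415],(470,163),interpolation=2)
o=np.zeros((600,800,3),np.uint8);o[:267]=a;o[268:598,:330]=b;o[268:431,330:]=c
cv2.imwrite("pics/c1.png",np.clip(o*1.6,0,255).astype(np.uint8))
D=np.load("pics/top0.npy");S=np.load("pics/side0.npy")
print((D>0).mean(),(S>0).mean())
# discs: contours of bright blobs
for n,im,box in(("top",p,(265,228,415,280)),("side",q,(250,215,335,350))):
    x0,y0,x1,y1=box;h=cv2.cvtColor(im[y0:y1,x0:x1],cv2.COLOR_BGR2GRAY)
    hs=cv2.cvtColor(im[y0:y1,x0:x1],cv2.COLOR_BGR2HSV);print(np.percentile(h,[10,50,90]),hs[..., 1].max())
    for uv in([(294,255),(326,253),(357,252),(389,251),(310,256),(342,268),(278,250)] if n=="top" else [(279,239),(286,264),(294,290),(303,321),(283,252)]): print(n,uv,im[uv[1],uv[0]],pts(n,[uv],[(D if n=="top" else S)[uv[1],uv[0]]]).round(3))
for b in((270,183,290,210),(300,180,324,208),(333,177,357,206),(362,174,388,204)):
    uv,X=cloud("top",D,b);k=X[:,2]>.1;print(X[k].mean(0).round(3),X[k].min(0).round(3),X[k].max(0).round(3),k.sum())
E
```

```text
0.9959309895833334 0.99587890625
[ 74.  90. 103.] 95
top (294, 255) [ 93 105 110] [[0.48  0.039 0.059]]
top (326, 253) [ 93 104 107] [[ 0.482 -0.041  0.059]]
top (357, 252) [ 92 104 107] [[ 0.483 -0.119  0.058]]
top (389, 251) [ 93 103 107] [[ 0.484 -0.201  0.055]]
top (310, 256) [ 75  89 100] [[ 0.477 -0.001  0.052]]
top (342, 268) [70 87 98] [[ 0.444 -0.081  0.052]]
top (278, 250) [70 87 98] [[0.494 0.08  0.053]]
[ 77. 118. 140.] 217
side (279, 239) [126 142 152] [[0.48  0.035 0.058]]
side (286, 264) [124 141 151] [[ 0.48  -0.042  0.056]]
side (294, 290) [125 141 151] [[ 0.481 -0.121  0.059]]
side (303, 321) [121 138 148] [[ 0.482 -0.204  0.059]]
side (283, 252) [117 134 146] [[ 0.48  -0.008  0.059]]
[0.619 0.07  0.125] [0.601 0.048 0.1  ] [0.64  0.093 0.141] 310
[ 0.624 -0.011  0.139] [ 0.611 -0.025  0.105] [0.642 0.004 0.15 ] 163
[ 0.631 -0.09   0.122] [ 0.607 -0.116  0.101] [ 0.658 -0.064  0.136] 375
[ 0.634 -0.165  0.128] [ 0.617 -0.186  0.1  ] [ 0.652 -0.147  0.151] 186
```

View pics/c1.png

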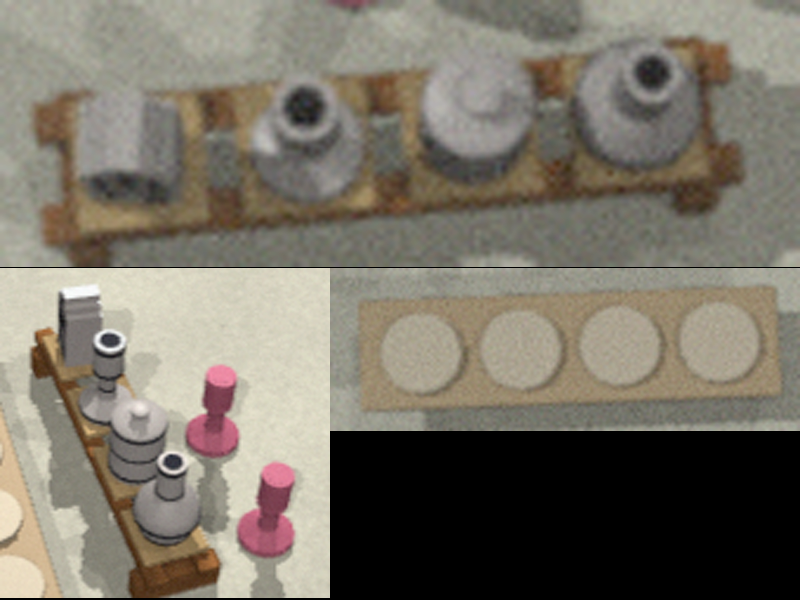

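The crop confirms the order, left to right: house, candlestick, canister, vase. All four are white with dark bands, and the only confusable items are the two pink candlesticks behind the rack. Next I measure positions.

```bash
cat > m.py <<'E'
from h import *
def discs(im,n="top"):
    x0,y0,x1,y1=(265,228,415,280)
    hs=cv2.cvtColor(im[y0:y1,x0:x1],cv2.COLOR_BGR2HSV);m=((hs[...,1]<50)&(hs[...,2]>92)).astype(np.uint8)
    m=cv2.morphologyEx(m,cv2.MORPH_OPEN,np.ones((5,5),np.uint8))
    c=cv2.findContours(m,0,cv2.CHAIN_APPROX_NONE)[0];o=[]
    for k in c:
        if 250<cv2.contourArea(k)<700:
            (u,v),(w,h),_=cv2.fitEllipse(k);X=onz(n,[[u+x0,v+y0]],.058)[0];o.append((X,w,h))
    return o
def tops(D,n,boxes):
    for (name,zlo),b in zip((("house",.108),("cand",.139),("can",.105),("vase",.139)),boxes):
        uv,X=cloud(n,D,b);k=(X[:,2]>zlo)&(X[:,0]>.5);P=X[k,:2]
        (cx,cy),wh,a=cv2.minAreaRect((P*1000).astype(np.float32));(ex,ey),R=cv2.minEnclosingCircle((P*1000).astype(np.float32))
        lo,hi=np.percentile(P,[2,98],0)
        print(n,name,k.sum(),"bb",((lo+hi)/2*1000).round(1),"size",((hi-lo)*1000).round(),"rect",round(cx,1),round(cy,1),np.round(wh),round(a,1),"circ",round(ex,1),round(ey,1),round(R,1))
E
python3 - <<'E'
from m import *
p=cv2.imread("pics/top0.png")
for X,w,h in discs(p): print(X.round(4),round(w,1),round(h,1),"mm",round(w*2.4),round(h*2.4))
tops(np.load("pics/top0.npy"),"top",((264,178,294,215),(298,176,326,210),(331,173,359,208),(360,170,390,206)))
tops(np.load("pics/side0.npy"),"side",((320,186,348,230),(333,205,358,240),(343,235,374,280),(358,258,386,300)))
# house ridge/edges from depth: highest step
uv,X=cloud("top",np.load("pics/top0.npy"),(264,178,294,215));k=X[:,2]>.127
(c,wh,a)=cv2.minAreaRect((X[k,:2]*1000).astype(np.float32));print("ridge",c,wh,a,k.sum())
E
```

```text
[ 0.4803 -0.0391  0.058 ] 21.8 23.9 mm 52 57
[0.4813 0.041  0.058 ] 23.3 24.5 mm 56 59
[ 0.4829 -0.1194  0.058 ] 23.0 23.6 mm 55 57
[ 0.484  -0.2002  0.058 ] 23.0 24.7 mm 55 59
top house 294 bb [620.  71.] size [36. 42.] rect 620.3 70.9 [44. 37.] 86.2 circ 620.8 71.2 28.3
top cand 122 bb [626.1 -11. ] size [27. 27.] rect 626.0 -11.5 [28. 28.] 56.7 circ 626.3 -11.3 15.3
top can 368 bb [632.2 -90.1] size [49. 47.] rect 632.1 -90.1 [52. 50.] 50.2 circ 633.0 -89.8 26.9
top vase 95 bb [ 637.1 -167.2] size [24. 24.] rect 637.1 -166.8 [25. 25.] 87.1 circ 637.3 -166.8 13.5
side house 426 bb [620.3  28.5] size [ 35. 107.] rect 619.7 32.6 [119.  37.] 88.8 circ 613.2 32.7 60.4
side cand 127 bb [627.  -11.5] size [26. 31.] rect 626.5 -11.5 [35. 29.] 74.2 circ 626.4 -11.7 18.0
side can 538 bb [ 632.  -123.7] size [ 47. 108.] rect 639.8 -119.5 [ 52. 115.] 13.5 circ 634.8 -121.6 58.6
side vase 116 bb [ 638.3 -167.8] size [23. 24.] rect 638.5 -168.0 [26. 26.] 35.8 circ 638.5 -168.2 15.4
ridge (620.1104125976562, 71.38865661621094) (29.146692276000977, 37.36344909667969) 88.25143432617188 145
```

play_rows:
  commands: "0.745 -0.88 0 0 0 -0.447;0.745 -0.88 0 0 0 -0.447;0.745 -0.88 0 0 0 -0.447;0.745 -0.88 0 0 0 -0.447;0.745 -0.88 0 0 0 -0.447;0.745 -0.88 0 0 0 -0.447;0.745 -0.88 0 0 0 -0.447;0.745 -0.88 0 0 0 -0.447;0.745 -0.88 0 0 0 -0.447;0.745 -0.88 0 0 0 -0.447;0.745 -0.88 0 0 0 -0.447;0.745 -0.88 0 0 0 -0.447;0.745 -0.88 0 0 0 -0.447;0.745 -0.88 0 0 0 -0.447;0.745 -0.88 0 0 0 -0.447;0.745 -0.88 0 0 0 -0.447;0.745 -0.88 0 0 0 -0.447;0.745 -0.88 0 0 0 -0.447;0.745 -0.88 0 0 0 -0.447;0.745 -0.88 0 0 0 -0.447"
  grip: 87

```text
time_s: 2.1
tcp_pos: [0.6207, 0.0713, 0.222]
ee_rot: [[-0.054, -0.999, -0.001], [-0.999, 0.054, -0.0], [0.0, 0.001, -1.0]]
wrist_force: [0.7, 0.7, 1.1]
gripper_width: 1.003
gripper_force: 0.0
```

play_rows:
  commands: "0 0 0 0 0 0;0 0 0 0 0 0;0 0 0 0 0 0"

```text
time_s: 2.4
tcp_pos: [0.6195, 0.073, 0.2223]
ee_rot: [[-0.05, -0.999, -0.001], [-0.999, 0.05, 0.0], [0.0, 0.001, -1.0]]
wrist_force: [-0.4, 0.6, -0.1]
gripper_width: 1.002
gripper_force: 0.0
```

play_rows:
  commands: "0 -0.03 -0.5 0 0 0;0 -0.03 -0.6 0 0 0;0 0 -0.6 0 0 0;0 0 -0.6 0 0 0;0 0 -0.6 0 0 0;0 0 -0.6 0 0 0;0 0 -0.6 0 0 0;0 0 -0.33 0 0 0;0 0 -0.2 0 0 0;0 0 0 0 0 0;0 0 0 0 0 0"

```text
time_s: 3.5
tcp_pos: [0.6206, 0.0711, 0.0845]
ee_rot: [[-0.05, -0.999, 0.001], [-0.999, 0.05, 0.0], [-0.0, -0.001, -1.0]]
wrist_force: [0.0, 0.4, -0.3]
gripper_width: 1.003
gripper_force: 0.0
```

play_rows:
  commands: "0 0 0 0 0 0;0 0 0 0 0 0;0 0 0 0 0 0;0 0 0 0 0 0;0 0 0 0 0 0;0 0 0 0 0 0;0 0 0 0 0 0;0 0 0 0 0 0;0 0 0 0 0 0;0 0 0 0 0 0"
  grip: 20

```text
time_s: 4.5
tcp_pos: [0.6202, 0.0707, 0.0836]
ee_rot: [[-0.051, -0.999, -0.0], [-0.999, 0.051, -0.0], [0.0, 0.0, -1.0]]
wrist_force: [0.3, -0.2, -1.0]
gripper_width: 0.414
gripper_force: 29.9
```

play_rows:
  commands: "0 0 0.2 0 0 0;0 0 0.4 0 0 0;0 0 0.6 0 0 0;0 0 0.6 0 0 0;0 0 0.6 0 0 0;0 0 0.6 0 0 0;0 0 0.4 0 0 0;0 0 0.27 0 0 0"

```text
time_s: 5.3
tcp_pos: [0.6205, 0.0708, 0.1955]
ee_rot: [[-0.051, -0.999, 0.002], [-0.999, 0.051, 0.001], [-0.001, -0.002, -1.0]]
wrist_force: [0.3, -0.0, -2.4]
gripper_width: 0.413
gripper_force: 29.9
```

play_rows:
  commands: "-0.15 -0.3 0 0 0 0.03;-0.3 -0.6 0 0 0 0.03;-0.35 -0.7 0 0 0 0.03;-0.35 -0.7 0 0 0 0.03;-0.35 -0.7 0 0 0 0.03;-0.35 -0.7 0 0 0 0.03;-0.35 -0.7 0 0 0 0.03;-0.35 -0.7 0 0 0 0.03;-0.35 -0.7 0 0 0 0.03;-0.35 -0.7 0 0 0 0.03;-0.35 -0.7 0 0 0 0.03;-0.35 -0.7 0 0 0 0.03;-0.35 -0.7 0 0 0 0.03;-0.3 -0.4 0 0 0 0.03;-0.3 -0.02 0 0 0 0;0 0 0 0 0 0;0 0 0 0 0 0"

```text
time_s: 7.0
tcp_pos: [0.473, -0.1996, 0.1938]
ee_rot: [[0.012, -1.0, 0.0], [-1.0, -0.012, 0.0], [-0.0, -0.0, -1.0]]
wrist_force: [0.5, 0.7, -1.4]
gripper_width: 0.417
gripper_force: 29.9
```

play_rows:
  commands: "0.2 0 0 0 0 0;0.15 0 0 0 0 0;0 0 -0.3 0 0 0;0 0 -0.5 0 0 0;0 0 -0.5 0 0 0;0 0 -0.5 0 0 0;0 0 -0.5 0 0 0;0 0 -0.4 0 0 0;0 0 -0.3 0 0 0;0 0 -0.2 0 0 0;0 0 -0.07 0 0 0;0 0 0 0 0 0;0 0 0 0 0 0"

```text
time_s: 8.3
tcp_pos: [0.4841, -0.2, 0.0962]
ee_rot: [[0.012, -1.0, 0.001], [-1.0, -0.012, -0.0], [0.0, -0.001, -1.0]]
wrist_force: [-0.8, 0.1, -2.2]
gripper_width: 0.412
gripper_force: 29.9
```

play_rows:
  commands: "0 0 -0.03 0 0 0;0 0 -0.03 0 0 0;0 0 -0.03 0 0 0;0 0 0 0 0 0"

```text
time_s: 8.7
tcp_pos: [0.4836, -0.1999, 0.0929]
ee_rot: [[0.012, -1.0, -0.0], [-1.0, -0.012, 0.0], [-0.0, 0.0, -1.0]]
wrist_force: [0.8, -0.5, -2.0]
gripper_width: 0.411
gripper_force: 29.9
```

play_rows:
  commands: "0 0 -0.03 0 0 0;0 0 -0.03 0 0 0;0 0 -0.03 0 0 0;0 0 0 0 0 0"

```text
time_s: 9.1
tcp_pos: [0.4835, -0.1999, 0.0901]
ee_rot: [[0.012, -1.0, -0.0], [-1.0, -0.012, 0.0], [-0.0, 0.0, -1.0]]
wrist_force: [0.5, 0.1, -1.8]
gripper_width: 0.411
gripper_force: 29.9
```

play_rows:
  commands: "0 0 -0.015 0 0 0;0 0 0 0 0 0"

```text
time_s: 9.3
tcp_pos: [0.4837, -0.1999, 0.0897]
ee_rot: [[0.012, -1.0, -0.0], [-1.0, -0.012, 0.0], [-0.0, 0.0, -1.0]]
wrist_force: [0.3, 0.8, -1.1]
gripper_width: 0.413
gripper_force: 29.9
```

play_rows:
  commands: "0 0 -0.015 0 0 0;0 0 0 0 0 0"

```text
time_s: 9.5
tcp_pos: [0.4837, -0.1999, 0.0896]
ee_rot: [[0.012, -1.0, 0.0], [-1.0, -0.012, -0.0], [0.0, -0.0, -1.0]]
wrist_force: [-0.4, -0.9, 1.2]
gripper_width: 0.41
gripper_force: 29.9
```

play_rows:
  commands: "0 0 -0.015 0 0 0;0 0 0 0 0 0"

```text
time_s: 9.7
tcp_pos: [0.4837, -0.1999, 0.0896]
ee_rot: [[0.012, -1.0, 0.0], [-1.0, -0.012, -0.0], [0.0, -0.0, -1.0]]
wrist_force: [-2.3, 2.3, 4.4]
gripper_width: 0.412
gripper_force: 29.9
```

play_rows:
  commands: "0 0 0 0 0 0;0 0 0 0 0 0;0 0 0 0 0 0;0 0 0 0 0 0;0 0 0 0 0 0;0 0 0 0 0 0"
  grip: 87

```text
time_s: 10.3
tcp_pos: [0.4837, -0.1999, 0.0888]
ee_rot: [[0.012, -1.0, -0.0], [-1.0, -0.012, -0.0], [0.0, 0.0, -1.0]]
wrist_force: [-0.5, -0.9, -0.1]
gripper_width: 0.873
gripper_force: 0.0
```

play_rows:
  commands: "0 0 0.2 0 0 0;0 0 0.4 0 0 0;0 0 0.6 0 0 0;0 0 0.6 0 0 0;0 0 0.6 0 0 0;0 0 0.6 0 0 0;0 0 0.5 0 0 0;0.45 0.6 0.2 0 0 0;0.45 0.6 0 0 0 0;0.45 0.6 0 0 0 0;0.45 0.6 0 0 0 0;0.45 0.6 0 0 0 0;0.45 0.6 0 0 0 0;0.45 0.6 0 0 0 0;0.45 0.6 0 0 0 0;0.45 0.6 0 0 0 0;0.45 0.6 0 0 0 0;0.25 0.28 0 0 0 0;0 0 0 0 0 0;0 0 0 0 0 0"

```text
time_s: 12.3
tcp_pos: [0.6258, -0.0117, 0.1997]
ee_rot: [[0.012, -1.0, -0.001], [-1.0, -0.012, -0.0], [0.0, 0.001, -1.0]]
wrist_force: [-0.8, 0.6, -0.3]
gripper_width: 1.003
gripper_force: 0.0
```

```bash
python3 - <<'E'
from h import *
p,_=cams.capture("side");cv2.imwrite("pics/s2.png",cv2.resize(p[180:360,240:440],(666,600)))
print(r.sense()["tcp_pos"])
E
```

```text
[ 0.62567475 -0.01201139  0.19988951]
```

View pics/s2.png

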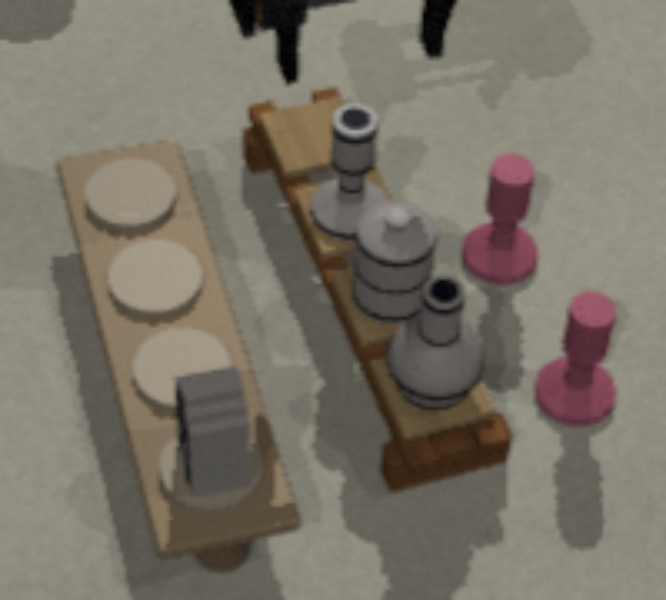

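The picture shows the house upright on the right-hand disc at crop (215,440), with everything else untouched. Next is the candlestick.

play_rows:
  commands: "0.02 0.02 -0.3 0 0 0;0 0 -0.5 0 0 0;0 0 -0.5 0 0 0;0 0 -0.5 0 0 0;0 0 -0.5 0 0 0;0 0 -0.4 0 0 0;0 0 -0.3 0 0 0;0 0 -0.13 0 0 0;0 0 0 0 0 0;0 0 0 0 0 0"

```text
time_s: 13.35
tcp_pos: [0.6272, -0.0109, 0.1066]
ee_rot: [[0.012, -1.0, 0.001], [-1.0, -0.012, 0.0], [0.0, -0.001, -1.0]]
wrist_force: [-0.5, 0.1, -0.1]
gripper_width: 1.002
gripper_force: 0.0
```

play_rows:
  commands: "0 0 0 0 0 0;0 0 0 0 0 0;0 0 0 0 0 0;0 0 0 0 0 0;0 0 0 0 0 0;0 0 0 0 0 0;0 0 0 0 0 0;0 0 0 0 0 0;0 0 0 0 0 0;0 0 0 0 0 0"
  grip: 15

```text
time_s: 14.35
tcp_pos: [0.6267, -0.0109, 0.1059]
ee_rot: [[0.012, -1.0, -0.0], [-1.0, -0.012, -0.0], [0.0, 0.0, -1.0]]
wrist_force: [-0.3, 0.1, 1.2]
gripper_width: 0.334
gripper_force: 30.0
```

play_rows:
  commands: "0 0 0.2 0 0 0;0 0 0.4 0 0 0;0 0 0.6 0 0 0;0 0 0.6 0 0 0;0 0 0.6 0 0 0;0 0 0.6 0 0 0;0 0 0.4 0 0 0;0 0 0.27 0 0 0"

```text
time_s: 15.15
tcp_pos: [0.6271, -0.0108, 0.2179]
ee_rot: [[0.012, -1.0, 0.002], [-1.0, -0.012, 0.0], [-0.0, -0.002, -1.0]]
wrist_force: [-0.5, -0.4, -2.4]
gripper_width: 0.336
gripper_force: 30.0
```

play_rows:
  commands: "-0.3 -0.21 0 0 0 0;-0.5 -0.4 0 0 0 0;-0.5 -0.4 0 0 0 0;-0.5 -0.4 0 0 0 0;-0.5 -0.4 0 0 0 0;-0.5 -0.4 0 0 0 0;-0.5 -0.4 0 0 0 0;-0.5 -0.4 0 0 0 0;-0.5 -0.3 0 0 0 0;-0.5 -0.3 0 0 0 0;0 0 0 0 0 0;0 0 0 0 0 0"

```text
time_s: 16.35
tcp_pos: [0.4826, -0.1195, 0.2164]
ee_rot: [[0.012, -1.0, 0.001], [-1.0, -0.012, -0.0], [0.0, -0.001, -1.0]]
wrist_force: [1.2, 0.6, -0.8]
gripper_width: 0.333
gripper_force: 30.0
```

play_rows:
  commands: "0 0 -0.3 0 0 0;0 0 -0.5 0 0 0;0 0 -0.5 0 0 0;0 0 -0.5 0 0 0;0 0 -0.5 0 0 0;0 0 -0.4 0 0 0;0 0 -0.3 0 0 0;0 0 -0.2 0 0 0;0 0 -0.1 0 0 0;0 0 -0.07 0 0 0;0 0 0 0 0 0;0 0 0 0 0 0"

```text
time_s: 17.55
tcp_pos: [0.4831, -0.1192, 0.1154]
ee_rot: [[0.012, -1.0, 0.001], [-1.0, -0.012, -0.0], [0.0, -0.001, -1.0]]
wrist_force: [-0.0, -0.8, -1.5]
gripper_width: 0.334
gripper_force: 30.0
```

play_rows:
  commands: "0 0 -0.03 0 0 0;0 0 -0.03 0 0 0;0 0 -0.02 0 0 0;0 0 -0.02 0 0 0;0 0 0 0 0 0"

```text
time_s: 18.05
tcp_pos: [0.4827, -0.1192, 0.1119]
ee_rot: [[0.012, -1.0, -0.0], [-1.0, -0.012, 0.0], [-0.0, 0.0, -1.0]]
wrist_force: [-0.3, -0.4, -2.1]
gripper_width: 0.334
gripper_force: 30.0
```

play_rows:
  commands: "0 0 -0.015 0 0 0;0 0 0 0 0 0"

```text
time_s: 18.25
tcp_pos: [0.4828, -0.1192, 0.1118]
ee_rot: [[0.012, -1.0, 0.0], [-1.0, -0.012, -0.0], [0.0, -0.0, -1.0]]
wrist_force: [-1.5, 0.5, 1.3]
gripper_width: 0.333
gripper_force: 30.0
```

play_rows:
  commands: "0 0 -0.015 0 0 0;0 0 0 0 0 0"

```text
time_s: 18.45
tcp_pos: [0.4828, -0.1193, 0.1118]
ee_rot: [[0.012, -1.0, 0.0], [-1.0, -0.012, -0.0], [0.0, -0.0, -1.0]]
wrist_force: [-2.9, 0.1, 4.5]
gripper_width: 0.335
gripper_force: 30.0
```

play_rows:
  commands: "0 0 0 0 0 0;0 0 0 0 0 0;0 0 0 0 0 0;0 0 0 0 0 0;0 0 0 0 0 0;0 0 0 0 0 0"
  grip: 87

```text
time_s: 19.05
tcp_pos: [0.4828, -0.1192, 0.111]
ee_rot: [[0.012, -1.0, -0.0], [-1.0, -0.012, -0.0], [0.0, 0.0, -1.0]]
wrist_force: [0.3, 0.5, -0.2]
gripper_width: 0.797
gripper_force: 0.0
```

play_rows:
  commands: "0 0 0.2 0 0 0;0 0 0.4 0 0 0;0 0 0.6 0 0 0;0 0 0.6 0 0 0;0 0 0.6 0 0 0;0 0 0.4 0 0 0;0 0 0.14 0 0 0;0.38 0.07 0 0 0 0;0.6 0.1 0 0 0 0;0.6 0.1 0 0 0 0;0.6 0.1 0 0 0 0;0.6 0.1 0 0 0 0;0.6 0.1 0 0 0 0;0.6 0.1 0 0 0 0;0.6 0.1 0 0 0 0;0.3 0.1 0 0 0 0;0.1 0.1 0 0 0 0;0 0 0 0 0 0;0 0 0 0 0 0"

```text
time_s: 20.95
tcp_pos: [0.6316, -0.09, 0.1991]
ee_rot: [[0.012, -1.0, -0.001], [-1.0, -0.012, 0.0], [-0.0, 0.001, -1.0]]
wrist_force: [0.6, -1.4, -0.2]
gripper_width: 0.996
gripper_force: 0.0
```

```bash
python3 - <<'E'
from h import *
p,_=cams.capture("side");cv2.imwrite("pics/s3.png",cv2.resize(p[180:360,240:440],(666,600)))
print(r.sense()["tcp_pos"])
E
```

```text
[ 0.6315541  -0.09013698  0.19941141]
```

View pics/s3.png

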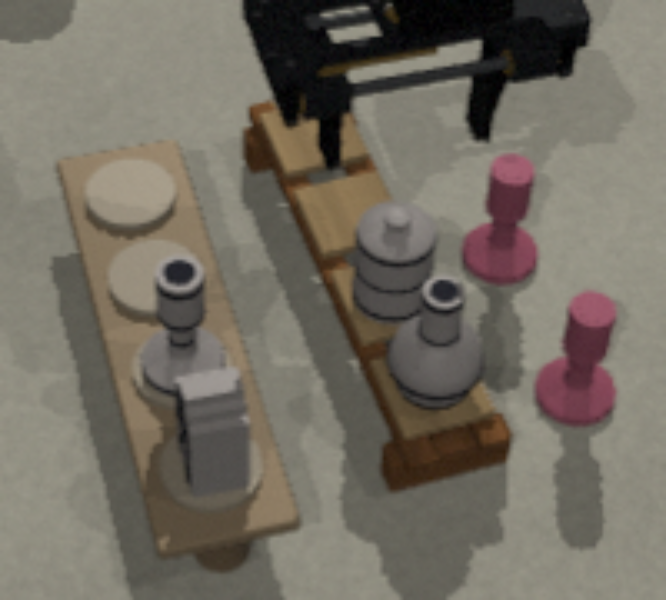

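The candlestick is upright at crop (180,330) on its disc, and nothing else moved. Now the canister.

play_rows:
  commands: "0.02 0 -0.3 0 0 0;0 0 -0.55 0 0 0;0 0 -0.6 0 0 0;0 0 -0.6 0 0 0;0 0 -0.6 0 0 0;0 0 -0.5 0 0 0;0 0 -0.4 0 0 0;0 0 -0.25 0 0 0;0 0 -0.15 0 0 0;0 0 0 0 0 0;0 0 0 0 0 0"

```text
time_s: 22.1
tcp_pos: [0.6332, -0.0901, 0.0814]
ee_rot: [[0.012, -1.0, 0.001], [-1.0, -0.012, -0.0], [0.0, -0.001, -1.0]]
wrist_force: [-0.6, 1.1, 0.8]
gripper_width: 1.0
gripper_force: 0.0
```

play_rows:
  commands: "0 0 0 0 0 0;0 0 0 0 0 0;0 0 0 0 0 0;0 0 0 0 0 0;0 0 0 0 0 0;0 0 0 0 0 0;0 0 0 0 0 0;0 0 0 0 0 0;0 0 0 0 0 0"
  grip: 35

```text
time_s: 23.0
tcp_pos: [0.6327, -0.0901, 0.0808]
ee_rot: [[0.012, -1.0, -0.0], [-1.0, -0.012, -0.0], [0.0, 0.0, -1.0]]
wrist_force: [0.2, 0.7, 0.6]
gripper_width: 0.589
gripper_force: 30.0
```

play_rows:
  commands: "0 0 0.2 0 0 0;0 0 0.4 0 0 0;0 0 0.6 0 0 0;0 0 0.6 0 0 0;0 0 0.6 0 0 0;0 0 0.6 0 0 0;0 0 0.4 0 0 0;0 0 0.27 0 0 0"

```text
time_s: 23.8
tcp_pos: [0.6331, -0.0901, 0.1925]
ee_rot: [[0.012, -1.0, 0.002], [-1.0, -0.012, 0.0], [-0.0, -0.002, -1.0]]
wrist_force: [0.5, 0.0, -1.7]
gripper_width: 0.588
gripper_force: 29.9
```

play_rows:
  commands: "-0.3 0.09 0 0 0 0;-0.5 0.2 0 0 0 0;-0.5 0.2 0 0 0 0;-0.5 0.2 0 0 0 0;-0.5 0.2 0 0 0 0;-0.5 0.2 0 0 0 0;-0.5 0.2 0 0 0 0;-0.5 0.2 0 0 0 0;-0.5 0.1 0 0 0 0;-0.5 0.1 0 0 0 0;-0.24 0 0 0 0 0;0 0 0 0 0 0;0 0 0 0 0 0"

```text
time_s: 25.1
tcp_pos: [0.4818, -0.0394, 0.1909]
ee_rot: [[0.012, -1.0, 0.0], [-1.0, -0.012, -0.0], [0.0, -0.0, -1.0]]
wrist_force: [0.8, 0.1, -1.7]
gripper_width: 0.591
gripper_force: 29.9
```

play_rows:
  commands: "0 0 -0.3 0 0 0;0 0 -0.5 0 0 0;0 0 -0.5 0 0 0;0 0 -0.5 0 0 0;0 0 -0.5 0 0 0;0 0 -0.4 0 0 0;0 0 -0.3 0 0 0;0 0 -0.2 0 0 0;0 0 -0.1 0 0 0;0 0 -0.07 0 0 0;0 0 0 0 0 0;0 0 0 0 0 0"

```text
time_s: 26.3
tcp_pos: [0.4819, -0.0393, 0.0902]
ee_rot: [[0.012, -1.0, 0.001], [-1.0, -0.012, 0.0], [-0.0, -0.001, -1.0]]
wrist_force: [-0.4, -0.9, -1.8]
gripper_width: 0.591
gripper_force: 29.9
```

play_rows:
  commands: "0 0 -0.03 0 0 0;0 0 -0.03 0 0 0;0 0 -0.02 0 0 0;0 0 -0.02 0 0 0;0 0 0 0 0 0"

```text
time_s: 26.8
tcp_pos: [0.4816, -0.0394, 0.0868]
ee_rot: [[0.012, -1.0, 0.0], [-1.0, -0.012, -0.0], [0.0, -0.0, -1.0]]
wrist_force: [-0.3, 0.1, -2.1]
gripper_width: 0.589
gripper_force: 29.9
```

play_rows:
  commands: "0 0 -0.015 0 0 0;0 0 0 0 0 0"

```text
time_s: 27.0
tcp_pos: [0.4816, -0.0394, 0.0868]
ee_rot: [[0.012, -1.0, 0.0], [-1.0, -0.012, -0.0], [0.0, -0.0, -1.0]]
wrist_force: [-2.1, 0.2, 2.3]
gripper_width: 0.589
gripper_force: 30.0
```

play_rows:
  commands: "0 0 -0.015 0 0 0;0 0 0 0 0 0"

```text
time_s: 27.2
tcp_pos: [0.4816, -0.0394, 0.0868]
ee_rot: [[0.012, -1.0, 0.0], [-1.0, -0.012, -0.0], [0.0, -0.0, -1.0]]
wrist_force: [-2.2, 1.3, 7.1]
gripper_width: 0.59
gripper_force: 30.0
```

play_rows:
  commands: "0 0 0 0 0 0;0 0 0 0 0 0;0 0 0 0 0 0;0 0 0 0 0 0;0 0 0 0 0 0;0 0 0 0 0 0"
  grip: 87

```text
time_s: 27.8
tcp_pos: [0.4816, -0.0394, 0.0858]
ee_rot: [[0.012, -1.0, -0.0], [-1.0, -0.012, -0.0], [0.0, 0.0, -1.0]]
wrist_force: [0.6, 0.7, 0.0]
gripper_width: 0.983
gripper_force: 0.0
```

play_rows:
  commands: "0 0 0.2 0 0 0;0 0 0.4 0 0 0;0 0 0.7 0 0 0;0 0 0.7 0 0 0;0 0 0.7 0 0 0;0 0 0.6 0 0 0;0 0 0.5 0 0 0;0.3 -0.26 0 0 0 0;0.6 -0.5 0 0 0 0;0.6 -0.5 0 0 0 0;0.6 -0.5 0 0 0 0;0.6 -0.5 0 0 0 0;0.6 -0.5 0 0 0 0;0.6 -0.5 0 0 0 0;0.6 -0.5 0 0 0 0;0.4 -0.3 0 0 0 0;0.3 -0.2 0 0 0 0;0 0 0 0 0 0;0 0 0 0 0 0"

```text
time_s: 29.7
tcp_pos: [0.6371, -0.1672, 0.1992]
ee_rot: [[0.012, -1.0, -0.001], [-1.0, -0.012, 0.0], [-0.0, 0.001, -1.0]]
wrist_force: [0.3, -1.2, 0.5]
gripper_width: 0.996
gripper_force: 0.0
```

```bash
python3 - <<'E'
from h import *
p,_=cams.capture("side");cv2.imwrite("pics/s4.png",cv2.resize(p[180:360,240:440],(666,600)))
print(r.sense()["tcp_pos"])
E
```

```text
[ 0.63705577 -0.16694767  0.19959963]
```

View pics/s4.png

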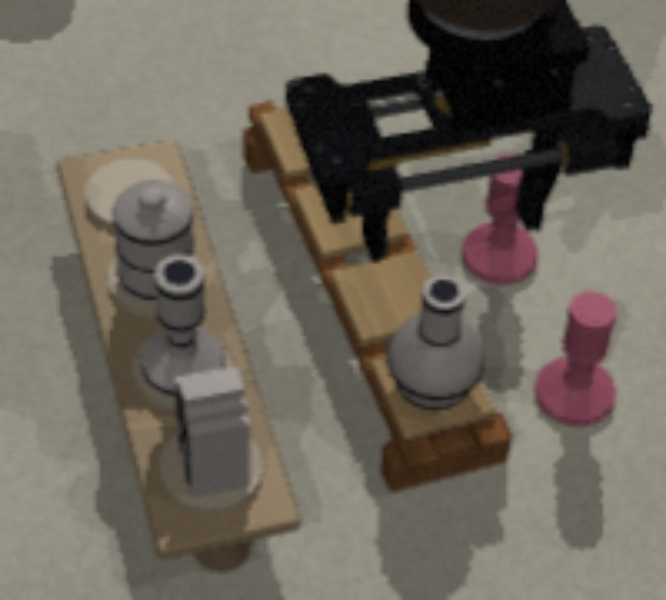

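The canister is upright on its disc at crop (153,240). Only the vase is left, and the gripper is above it. The pink pieces stay below the fingertips.

play_rows:
  commands: "0.02 0 -0.3 0 0 0;0 0 -0.5 0 0 0;0 0 -0.5 0 0 0;0 0 -0.5 0 0 0;0 0 -0.5 0 0 0;0 0 -0.4 0 0 0;0 0 -0.3 0 0 0;0 0 -0.12 0 0 0;0 0 0 0 0 0;0 0 0 0 0 0"

```text
time_s: 30.75
tcp_pos: [0.6386, -0.1673, 0.1069]
ee_rot: [[0.012, -1.0, 0.001], [-1.0, -0.012, -0.0], [0.0, -0.001, -1.0]]
wrist_force: [-0.4, -1.0, 1.1]
gripper_width: 1.001
gripper_force: 0.0
```

play_rows:
  commands: "0 0 0 0 0 0;0 0 0 0 0 0;0 0 0 0 0 0;0 0 0 0 0 0;0 0 0 0 0 0;0 0 0 0 0 0;0 0 0 0 0 0;0 0 0 0 0 0;0 0 0 0 0 0;0 0 0 0 0 0"
  grip: 12

```text
time_s: 31.75
tcp_pos: [0.6381, -0.1672, 0.1063]
ee_rot: [[0.012, -1.0, -0.0], [-1.0, -0.012, 0.0], [-0.0, 0.0, -1.0]]
wrist_force: [0.6, -0.2, -0.1]
gripper_width: 0.296
gripper_force: 30.6
```

play_rows:
  commands: "0 0 0.2 0 0 0;0 0 0.4 0 0 0;0 0 0.6 0 0 0;0 0 0.6 0 0 0;0 0 0.6 0 0 0;0 0 0.6 0 0 0;0 0 0.4 0 0 0;0 0 0.27 0 0 0"

```text
time_s: 32.55
tcp_pos: [0.6385, -0.1672, 0.2182]
ee_rot: [[0.012, -1.0, 0.002], [-1.0, -0.012, -0.0], [0.0, -0.002, -1.0]]
wrist_force: [-0.1, 0.7, -2.3]
gripper_width: 0.289
gripper_force: 30.6
```

play_rows:
  commands: "-0.25 0.33 0 0 0 0;-0.4 0.5 0 0 0 0;-0.4 0.5 0 0 0 0;-0.4 0.6 0 0 0 0;-0.4 0.6 0 0 0 0;-0.4 0.6 0 0 0 0;-0.4 0.6 0 0 0 0;-0.4 0.6 0 0 0 0;-0.4 0.6 0 0 0 0;-0.4 0.5 0 0 0 0;-0.4 0.5 0 0 0 0;-0.4 0.4 0 0 0 0;-0.4 0.4 0 0 0 0;-0.2 0.2 0 0 0 0;0 0 0 0 0 0;0 0 0 0 0 0"

```text
time_s: 34.15
tcp_pos: [0.4806, 0.0407, 0.2163]
ee_rot: [[0.012, -1.0, -0.0], [-1.0, -0.012, -0.0], [0.0, 0.0, -1.0]]
wrist_force: [1.4, 0.5, -3.1]
gripper_width: 0.292
gripper_force: 30.6
```

play_rows:
  commands: "0 0 -0.3 0 0 0;0 0 -0.5 0 0 0;0 0 -0.5 0 0 0;0 0 -0.5 0 0 0;0 0 -0.5 0 0 0;0 0 -0.4 0 0 0;0 0 -0.3 0 0 0;0 0 -0.2 0 0 0;0 0 -0.1 0 0 0;0 0 -0.07 0 0 0;0 0 0 0 0 0;0 0 0 0 0 0"

```text
time_s: 35.35
tcp_pos: [0.481, 0.0408, 0.1157]
ee_rot: [[0.012, -1.0, 0.001], [-1.0, -0.012, 0.0], [-0.0, -0.001, -1.0]]
wrist_force: [-0.4, -0.4, -1.3]
gripper_width: 0.29
gripper_force: 30.6
```

play_rows:
  commands: "0 0 -0.03 0 0 0;0 0 -0.03 0 0 0;0 0 -0.02 0 0 0;0 0 -0.02 0 0 0;0 0 0 0 0 0"

```text
time_s: 35.85
tcp_pos: [0.4806, 0.0407, 0.1122]
ee_rot: [[0.012, -1.0, -0.0], [-1.0, -0.012, -0.0], [0.0, 0.0, -1.0]]
wrist_force: [0.1, 0.2, -2.2]
gripper_width: 0.288
gripper_force: 30.6
```

play_rows:
  commands: "0 0 -0.015 0 0 0;0 0 0 0 0 0"

```text
time_s: 36.05
tcp_pos: [0.4807, 0.0407, 0.1122]
ee_rot: [[0.012, -1.0, 0.0], [-1.0, -0.012, -0.0], [0.0, -0.0, -1.0]]
wrist_force: [-1.6, 0.1, 1.0]
gripper_width: 0.295
gripper_force: 30.6
```

play_rows:
  commands: "0 0 -0.015 0 0 0;0 0 0 0 0 0"

```text
time_s: 36.25
tcp_pos: [0.4807, 0.0407, 0.1122]
ee_rot: [[0.012, -1.0, 0.0], [-1.0, -0.012, -0.0], [0.0, -0.0, -1.0]]
wrist_force: [-2.3, 0.8, 6.4]
gripper_width: 0.294
gripper_force: 30.6
```

Release, rise, and move away to the left (tips above the mug) to check.

play_rows:
  commands: "0 0 0 0 0 0;0 0 0 0 0 0;0 0 0 0 0 0;0 0 0 0 0 0;0 0 0 0 0 0;0 0 0 0 0 0"
  grip: 87

```text
time_s: 36.85
tcp_pos: [0.4807, 0.0407, 0.1113]
ee_rot: [[0.012, -1.0, -0.0], [-1.0, -0.012, -0.0], [0.0, 0.0, -1.0]]
wrist_force: [-0.1, 1.0, -0.4]
gripper_width: 0.747
gripper_force: 0.0
```

play_rows:
  commands: "0 0 0.2 0 0 0;0 0 0.4 0 0 0;0 0 0.6 0 0 0;0 0 0.6 0 0 0;0 0 0.6 0 0 0;0 0 0.6 0 0 0;0 0 0.6 0 0 0;0 0.6 0 0 0 0;-0.3 0.9 0 0 0 0;-0.3 0.9 0 0 0 0;-0.3 0.9 0 0 0 0;-0.3 0.9 0 0 0 0;-0.3 0.9 0 0 0 0;-0.3 0.9 0 0 0 0;-0.3 0.9 0 0 0 0;-0.3 0.9 0 0 0 0;0 0.5 0 0 0 0;0 0 0 0 0 0;0 0 0 0 0 0"

```text
time_s: 38.75
tcp_pos: [0.4087, 0.2894, 0.2194]
ee_rot: [[0.012, -1.0, -0.0], [-1.0, -0.012, -0.001], [0.001, 0.0, -1.0]]
wrist_force: [0.4, 0.4, -0.3]
gripper_width: 1.003
gripper_force: 0.0
```

```bash
python3 - <<'E'
from m import *
p,D=cams.capture("top");q,S=cams.capture("side")
o=np.zeros((600,800,3),np.uint8);o[:280]=cv2.resize(p[210:280,255:425],(800,280),interpolation=2)
o[280:600,:400]=cv2.resize(q[190:350,240:440],(400,320));o[280:600,400:]=cv2.resize(q[:, :],(400,320))
cv2.imwrite("pics/f.png",np.clip(o*1.5,0,255).astype(np.uint8))
for name,zlo,x,y in(("vase",.145,480.6,40.6),("can",.111,481.6,-39.4),("cand",.145,482.6,-119.4),("house",.114,483.7,-199.4)):
    for n,dd,b in(("top",D,(265,215,415,280)),("side",S,(240,190,340,350))):
        uv,X=cloud(n,dd,b);X*=1000;k=(X[:,2]>zlo*1000)&(np.hypot(X[:,0]-x,X[:,1]-y)<36)
        lo,hi=np.percentile(X[k],[2,98],0);print(name,n,k.sum(),((lo+hi)/2).round(1),(hi-lo).round(1),"target",x,y)
E
```

```text
vase top 103 [480.9  39.6 150. ] [23.7 23.3  8.7] target 480.6 40.6
vase side 95 [481.2  40.9 150.3] [24.1 27.1  8.5] target 480.6 40.6
can top 378 [481.9 -39.5 130.2] [46.7 46.1 19. ] target 481.6 -39.4
can side 420 [481.6 -42.  126.5] [46.7 48.2 27.4] target 481.6 -39.4
cand top 130 [ 482.5 -119.1  150.2] [26.4 25.6  8.7] target 482.6 -119.4
cand side 149 [ 483.3 -119.   149.2] [27.3 30.1  7.6] target 482.6 -119.4
house top 297 [ 483.8 -199.   130.7] [35.5 42.9 26.1] target 483.7 -199.4
house side 407 [ 484.  -200.3  128.6] [35.2 42.5 27.2] target 483.7 -199.4
```

View pics/f.png

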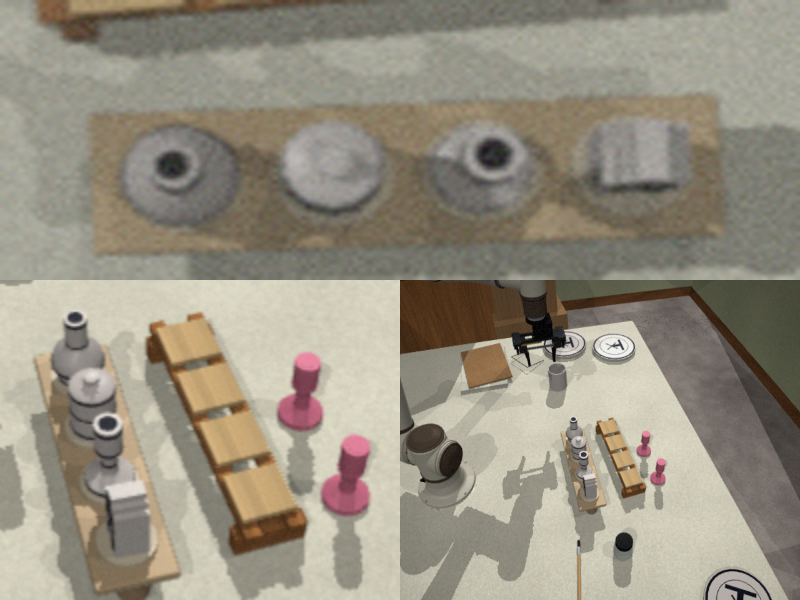

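All four are upright, with the top view putting each within about 1 mm of its disc centre. From left to right they now stand vase, canister, candlestick, house, and the bystanders and pink pieces have not moved.

```bash
python3 -c "
from station import r
print(r.finish_job())"
```

```text
the job is handed in; nothing more can be done
None
```

The four pieces now stand upright and centred on the kiln board's discs in reversed order (vase, canister, candlestick, house from left to right), nothing else was disturbed, and the job was handed in at about 39 s.

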